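# Set the bench tweezers to the gauge gap and hold them there

### The arm

A 7-joint arm with a two-finger parallel gripper is mounted at the origin on the work surface. World frame = base frame: x ahead of the robot, y to its left, z up, the work surface at z = 0. Lengths are in m, angles in rad, forces in N, time in s.
With the tool pointing down it reaches from about 0.4 to 0.85 m from the base axis. Payload 4.4 kg.
Tool frame: the origin (TCP) lies at the very end of the fingers, on their centre line; the grasp point (between the pads) lies ctrl.pinch_z behind it (ctrl.pinch_z is the distance from the TCP to the grasp point, in m); z points along the fingers, y is the line along which they close (so a half turn about z gives the same grasp; the last joint's range is limited). The gripper opens to 94 mm and grips with 3 to 60 N. Pads are 16 mm wide; open, the fingers measure 119 mm over their backs; the gripper's body (75 mm by 177 mm) begins 78 mm behind the grasp point.
Start: joints at [-1.188, 0.628, 0.038, 1.517, -0.027, 0.996, -0.02], TCP at [0.282, 0.586, 0.205] pointing down, gripper open.
Joint ranges: [-3.06, 3.06], [-0.37, 2.12], [-1.25, 1.32], [0.18, 2.47], [-1.1, 4.24], [0.23, 1.98], [-2.94, 2.94]. Speed limits (rad/s): [2.57, 2.57, 3.14, 3.14, 3.14, 3.14, 3.14].

### API

Orientations are given as [roll, pitch, yaw] about the fixed x, y, z axes, in that order (R = Rz(yaw) Ry(pitch) Rx(roll)).
In Python, from rig import sensors, snapshot, ctrl, trace gives the robot as it stands.
- The arm moves only by the tool servo_tool, never from a script. Its argument "steps" is a list of rows, each a list of 5 numbers: the shift along the tool's x, y, z scaled (see below), then the turn about the tool's z scaled (see below), then the closure, from 0 (fully open) to 1 (shut). In form: [[x, y, z, spin, claw], ...]. A call has 1 to 5 rows; each row is the pose to reach, as a shift and turn from the pose commanded when the call began, along the tool's axes at that moment; what a row does not reach only later rows make up. The controller multiplies each number of a shift by 0.2 m and each number of a turn by 0.5 rad. A row lasts 1/10 s, in which the tool goes at most 50 mm and 8.59 degrees, less where a joint would pass 70% of its speed; a pose out of reach is approached as far as the arm can. A call with a number of a shift or a turn outside -1 to 1 is refused whole. A call with a gripper value outside its range is refused whole. The fingers move at their own pace and stop on an object; "squeeze" is the grip in N (left out, the last holds). Time passes only in rows, so rows that repeat a pose let the fingers close. It gives the time, the measured TCP pose, the force, the opening and the grip force at its end, in the units of the state.
- sensors.observe(): the state, without advancing time (a new reading comes with each control period).
- snapshot(name): name is "scene" or "side" or "wrist"; returns a dict with "image" (384x512x3 uint8, red, green, blue), "K" (3x3 intrinsics, pixels), "eye" and "rotation" of the camera in the world. Camera axes: x right, y down, z forward; pixel columns grow to the right and rows downward; lengths in m; the calibration is good to about 2 mm. A picture is of the moment at which its call begins. There is no depth.
- ctrl.job_done(): hands the job in; it is judged then, once.
Trained networks look in a picture, given as the dict that the camera call returned (one of the last four; its "shot" number tells which), for a name from the list of things; names that differ only in an ending like _2 or _b are one class to them, and where a whole thing is asked for, a point or a joint stands for the part that bears it (a point fixed in the world has none). Each returns a list of dicts, best first, with "p" (0 to 1); they miss things now and then, are a little off and sometimes report something else, mostly with a low value. They report only what shows in the picture. A call takes as long as a camera call. They do not tell look-alikes from the thing itself.
- trace(picture, label): "region" (384x512 bool, what is visible of it) and "bbox" ([left, top, right, bottom] in pixels, round what is visible of it).
The state is a dict: "time_s": time; "q": joint angles; "joint_velocities": joint speeds; "joint_torque": joint torques, N m; "tool_pos": TCP position; "tcp_rot": TCP orientation; "contact_force": force on the tool from outside, world axes, zero at the start; "ft_torque": the same for the moment, N m; "width": finger opening in m; "gripper_force": force on a finger pad.
Only numpy, scipy, OpenCV 4.12 (cv2) and the standard library are available. Lean on these libraries where they do the work, as an engineer would, in place of code of your own. Each camera call takes 0.05 s, during which the arm holds its last target. There are 200 camera calls.

### The job

The big sprung tweezers in the stand are kept open by the collar of a brass peg between their blades: knock that peg fully down with the mallet (not with the gripper), then lay the mallet back on the bench and let go of it. Then squeeze the tweezers with the gripper until the gap between their tips matches the gap between the two ridges on the gauge block that stands under the tips, and finish while still holding them steadily at that gap. Leave the jar, the steel block and the white dish where they are.

Things in the scene. Friction and masses are not known exactly. Their poses are not given: they have to be found in the camera images.
- stand: Fixed dark steel tweezer stand. Origin on the bench under the rear of the tweezers; its x axis runs along the tweezers from rear to tips, z up. Foot 135 x 70 mm, 12 mm thick (x from -43 to +93 mm); rear post 24 x 20 mm, up to 90 mm high at x = 0. The two steel blades lie level, one each side of the x axis, centre line 70 mm above the bench, 12 mm tall (8 mm towards the tips), 3 mm thick, 170 mm long. Its yaw varies.
- squeeze_point (a point): The place to squeeze the tweezers: on their middle line, 110 mm from the rear (60 mm short of the tips), 70 mm above the bench, mid-height of the blades. Here the tweezers are 42 mm wide outside to outside when open. Nothing stands within 70 mm on either side of it at this height; the peg stands 50 mm behind it.
- tip_left (a point): Inner face of the left (+y) blade's tip, 70 mm above the bench; moves with the blade. The distance from tip_left to tip_right is the tip gap: 28 mm when open.
- tip_right (a point): Inner face of the right (-y) blade's tip, as tip_left.
- blade_left (a joint): Closing angle of the left blade about an upright axis at the rear of the tweezers (stand origin), 0 = open, up to 0.082 rad; each radian moves its tip by 170 mm and the squeeze point by 110 mm. Spring 11 N m/rad, so at the squeeze point each pad carries about 3.5 N at a 16 mm tip gap and 5.9 N at 8 mm; it springs open when let go. The two blades move independently. While the peg is up its collar stops the blades early: the tip gap cannot go below about 22 mm.
- blade_right (a joint): As blade_left, for the right (-y) blade.
- peg (a joint): How far the brass peg is down: 0 = up (at the start), 0.016 m = fully down on its stop. About 5 N moves it; it has a friction catch and stays where it is left. The tweezers are free when it is fully down.
- peg_top (a point): Centre of the flat top of the peg's 18 mm wide round head; on the tweezers' middle line 60 mm from the rear, 110 mm above the bench when up and 94 mm when down. The blades' upper edges are 76 mm above the bench.
- mallet_grip (a point): Point on the mallet's handle to hold it, 43 mm from the axis of the head, at mid-height of the handle. The x axis runs along the handle to the head, z is up along the head's axis. Handle 16 mm wide (y), 20 mm tall, its middle 35 mm above the bench, reaching from the head to 130 mm behind the head's axis. The mallet stands on its striking face with the handle level. Its yaw varies.
- mallet_face (a point): Centre of the mallet's lower striking face, at the foot of the head; the head is a white cylinder 38 mm across and 70 mm tall.
- mallet: The whole mallet, about 0.36 kg, nearly all in the head. Origin at mallet_face; x along the handle to the head, z up.
- square_top (a point): Centre of the top (50 mm above the bench) of the square aluminium gauge block, 40 x 40 mm, fixed. The facing edges of the two ridges on it are 16 mm apart.
- round_top (a point): Centre of the top (50 mm above the bench) of the round aluminium gauge block, 40 mm across, fixed. The facing edges of the two ridges on it are 8 mm apart.
- gauge_place (a point): The place under the tweezers' tips, 168 mm from the rear of the tweezers and 52 mm above the bench. One of the two gauge blocks stands here and says which gap to set; the other one stands to the left of the stand.
- jar: Amber glass jar with black lid, 56 mm across, 75 mm tall; origin at the centre of its foot. To be left alone.
- bench_block: Flat steel bench block, 65 x 65 x 20 mm; origin at the centre of its underside. To be left alone.
- dish: White ceramic dish, 90 mm across, 30 mm tall; origin at the centre of its foot. To be left alone.
Mind the look-alikes: they are no part of the job. Leave any green or pink look-alike of the part that bears round_top alone.

How it is judged:
By the outcome, as a careful person would: the job done as asked, in the order asked, and still so for the second after the job is handed in, while the arm keeps its last pose, push and grip.
It also fails if it takes over 48 s, if anything falls off the work surface, if the arm or the gripper's body presses on something with over 40 N, if the wrist force passes 120 N, or if a joint passes its speed limit or range.

## Working session

There is one attempt and no reset: what is moved stays moved. The work goes in short steps, Python scripts to look and compute and a tool call to move; the robot and the scene stay as the last step left them, time stands still between calls to the robot, and variables do not carry over. Pictures are saved under pics/ and viewed, at most 10 in all, crops included, and the job is handed in when it is done.

Besides the shell and the picture viewer there is one more tool, called after "Emit:" as a command line: name --pt "numbers of a row" for each row, then --argument value for the rest. servo_tool: Moves the arm, as the interface text tells. Its arguments: {"type":"object","properties":{"steps":{"type":"array"},"squeeze":{"type":"number"}},"required":["steps"]}

```bash
ls; mkdir -p pics; cat > h.py <<'E'
import numpy as np, cv2
from rig import sensors, snapshot, ctrl, trace
def ray(s,u,v):
    d=np.linalg.inv(s["K"])@np.array([u,v,1.]); return np.array(s["eye"]), np.array(s["rotation"])@d
def onz(s,u,v,z):
    e,d=ray(s,u,v); return e+d*(z-e[2])/d[2]
def proj(s,p):
    c=np.array(s["rotation"]).T@(np.array(p)-s["eye"]); q=s["K"]@c; return q[:2]/q[2]
def save(s,n): cv2.imwrite(f"pics/{n}.png",s["image"][:,:,::-1])
E
python3 - <<'E'
from h import *
st=sensors.observe(); print({k:np.round(v,3) for k,v in st.items()}, ctrl.pinch_z)
a=snapshot("scene"); b=snapshot("side")
print(a["eye"],a["rotation"],b["eye"],b["rotation"],a["K"])
cv2.imwrite("pics/ab.png",cv2.resize(np.vstack([a["image"],b["image"]])[:,:,::-1],None,fx=.78,fy=.78))
for s,n in((a,"scene"),(b,"side")):
  for l in ["stand","mallet","peg","square_top","round_top","jar","bench_block","dish","blade_left","blade_right"]:
    for r in trace(s,l)[:3]: 
        m=r["region"]; print(n,l,round(r["p"],2),np.round(r["bbox"]),np.round(np.argwhere(m).mean(0)[::-1]) if m.any() else None)
E
```

```text
pics
{'time_s': np.float64(0.0), 'q': array([-1.188,  0.629,  0.038,  1.518, -0.027,  0.996, -0.02 ]), 'joint_velocities': array([ 0.   ,  0.001, -0.001, -0.003,  0.   , -0.   , -0.001]), 'joint_torque': array([ 0.0000e+00, -5.4974e+01,  1.1440e+00, -1.8663e+01, -5.2000e-02,
        2.4000e-02,  0.0000e+00]), 'tool_pos': array([0.282, 0.585, 0.205]), 'tcp_rot': array([-3.14 ,  0.   ,  2.693]), 'contact_force': array([ 0.227, -0.499, -0.625]), 'ft_torque': array([-0.029,  0.01 ,  0.014]), 'gripper_force': np.float64(0.0), 'width': np.float64(0.094)} 0.0188
[ 1.0358579  -0.5061365   0.76884817] [-2.34404157 -0.02005457  0.66691774] [0.21546132 0.4567643  0.53386755] [-2.23279341  0.01126746 -2.3800428 ] [[464.53369791   0.         264.6543139 ]
 [  0.         464.53369791 191.56645513]
 [  0.           0.           1.        ]]
scene stand 0.73 [202. 153. 261. 213.] [228. 184.]
scene mallet 0.61 [ 88. 229. 142. 283.] [122. 257.]
scene peg 0.59 [224. 158. 237. 185.] [231. 172.]
scene square_top 0.96 [240. 207. 270. 238.] [256. 221.]
scene round_top 0.91 [310. 179. 325. 207.] [316. 192.]
[... 504 characters left out ...]
. 163. 416. 203.] [377. 183.]
side stand 0.42 [245. 195. 274. 223.] [259. 208.]
side mallet 0.87 [354. 164. 415. 203.] [378. 184.]
side peg 0.47 [279. 205. 295. 230.] [286. 218.]
side square_top 0.55 [247. 194. 275. 223.] [259. 208.]
side round_top 0.83 [242. 269. 263. 305.] [253. 286.]
side round_top 0.73 [278. 205. 293. 229.] [286. 218.]
side round_top 0.72 [207. 244. 231. 275.] [219. 257.]
side jar 0.98 [165. 312. 206. 374.] [185. 342.]
side jar 0.29 [208. 240. 228. 275.] [218. 258.]
side bench_block 0.86 [266. 148. 297. 168.] [281. 159.]
side dish 0.72 [ 98. 235. 149. 274.] [125. 252.]
side dish 0.54 [253. 186. 328. 290.] [292. 249.]
side blade_left 0.75 [254. 190. 302. 252.] [275. 222.]
```

```bash
sed -i 's/^import numpy.*/import numpy as np, cv2\nfrom scipy.spatial.transform import Rotation\ndef R(s): return Rotation.from_euler("xyz",s["rotation"]).as_matrix()/; s/np.array(s\["rotation"\])/R(s)/' h.py
cat >> h.py <<'E'
def tri(a,pa,b,pb):
    M=[];y=[]
    for s,p in((a,pa),(b,pb)):
        e,d=ray(s,*p); d/=np.linalg.norm(d); P=np.eye(3)-np.outer(d,d); M.append(P); y.append(P@e)
    return np.linalg.lstsq(np.vstack(M),np.hstack(y),rcond=None)[0]
E
python3 - <<'E'
from h import *
a=snapshot("scene"); b=snapshot("side")
print("peg",tri(a,(230,172),b,(287,218)))
print("square",tri(a,(256,221),b,(259,208)))
print("mallet",tri(a,(122,257),b,(378,184)), "block",tri(a,(232,321),b,(281,159)))
print("jar",tri(a,(290,127),b,(185,342)),"dish",tri(a,(361,176),b,(125,252)))
E
```

```text
peg [0.51557792 0.05412735 0.08389701]
square [0.61916398 0.01868186 0.02631202]
mallet [ 0.47241578 -0.22793844  0.03048779] block [ 0.72902556 -0.18728733  0.00903031]
jar [0.48430567 0.32661325 0.03670442] dish [0.72113654 0.28941744 0.0253516 ]
```

View pics/ab.png

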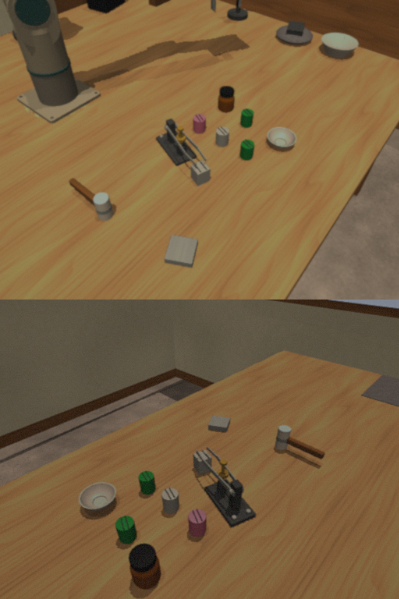

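The views show the square block (scene ≈(256,221)) under the tips, so the gap to set is 16 mm. The peg is at ≈(231,172) in scene. The mallet head is at ≈(131,263) with its handle running to ≈(92,233).

```bash
cat >> h.py <<'E'
def go(p,yaw,half=True):
    st=sensors.observe(); t=np.array(st["tool_pos"]); Rm=Rotation.from_euler("xyz",st["tcp_rot"]).as_matrix()
    d=Rm.T@(np.array(p)-t); cy=np.arctan2(Rm[1,0],Rm[0,0]); dy=(yaw-cy+np.pi)%(2*np.pi)-np.pi
    if half: dy=(dy+np.pi/2)%np.pi-np.pi/2
    print("shift/0.2",np.round(d/.2,3),"spin/0.5",round(-dy/.5,3),"alt",round((-dy+np.sign(dy)*np.pi)/.5,2),"q7",round(st["q"][6],2),"t",st["time_s"])
E
python3 - <<'E'
from h import *
a=snapshot("scene"); b=snapshot("side")
C=[]
for s,box in((a,(85,220,150,290)),(b,(350,155,420,212))):
    x0,y0,x1,y1=box; m=trace(s,"mallet")[0]["region"]
    hsv=cv2.cvtColor(s["image"],cv2.COLOR_RGB2HSV)
    sat=hsv[...,1]
    hd=m&(sat<90); hn=m&(sat>=90)
    f=lambda k:np.argwhere(k).mean(0)[::-1]
    print(m.sum(),hd.sum(),hn.sum(),f(hd),f(hn)); C.append((f(hd),f(hn)))
H=tri(a,C[0][0],b,C[1][0]); N=tri(a,C[0][1],b,C[1][1]); print(H,N,np.linalg.norm((H-N)[:2]))
# handle direction via each view at z=.035
for s,c in((a,C[0]),(b,C[1])): print(onz(s,*c[1],.037))
d=(H-N)[:2]; yaw=np.arctan2(d[1],d[0]); g=H[:2]-.043*d/np.linalg.norm(d); print("yaw",yaw,"grip",g)
go([*g,.16],yaw)
E
```

```text
1050 665 385 [131.59699248 263.66766917] [106.0961039  244.33246753]
975 457 518 [362.40043764 176.02625821] [389.996139   188.93436293]
[ 0.50923975 -0.2274419   0.03727392] [ 0.43571432 -0.22715691  0.03752761] 0.07352598644097735
[ 0.43148738 -0.22831064  0.037     ]
[ 0.43791675 -0.22401832  0.037     ]
yaw -0.0038760537863685215 grip [ 0.46624007 -0.22727523]
shift/0.2 [-2.594 -3.262  0.227] spin/0.5 -0.89 alt 5.39 q7 -0.02 t 1.4
```

Emit:
servo_tool --pt "-0.91 -0.63 0 0 0" --pt "-0.91 -0.63 0 0 0" --pt "-0.91 -0.63 0 0 0" --pt "-0.91 -0.63 0 0 0" --pt "-0.91 -0.63 0 0 0"

```text
time_s: 1.9
tool_pos: [0.3944, 0.3878, 0.2058]
tcp_rot: [-3.14, 0.003, 2.687]
contact_force: [-0.1, 0.5, -0.6]
width: 0.0937
gripper_force: 0.0
```

Emit:
servo_tool --pt "-0.91 -0.63 0 0 0" --pt "-0.91 -0.63 0 0 0" --pt "-0.91 -0.63 0 0 0" --pt "-0.91 -0.63 0 0 0" --pt "-0.91 -0.63 0 -0.89 0"

```text
time_s: 2.4
tool_pos: [0.5032, 0.1951, 0.2057]
tcp_rot: [-3.14, 0.003, 2.839]
contact_force: [-0.5, 0.0, 0.0]
width: 0.0938
gripper_force: 0.0
```

```bash
python3 - <<'E'
from h import *
go([.466,-.227,.16],0)
E
```

```text
shift/0.2 [-0.451 -2.069  0.234] spin/0.5 -0.605 alt 5.68 q7 0.85 t 2.4
```

Emit:
servo_tool --pt "-0.225 -1 0 -0.6 0" --pt "-0.225 -1 0 -0.6 0" --pt "-0.225 -1 0 -0.6 0" --pt "-0.225 -1 0 -0.6 0" --pt "-0.225 -1 0 -0.6 0"

```text
time_s: 2.9
tool_pos: [0.4838, -0.0114, 0.2056]
tcp_rot: [-3.138, -0.0, 3.132]
contact_force: [-0.2, 0.1, -0.4]
width: 0.0941
gripper_force: 0.0
```

Emit:
servo_tool --pt "0.1 -1 0 0 0" --pt "0.1 -1 0.1 0 0" --pt "0.1 -1 0.2 0 0" --pt "0.1 -1 0.2 0 0" --pt "0.1 -1 0.2 0 0"

```text
time_s: 3.4
tool_pos: [0.4628, -0.2098, 0.1641]
tcp_rot: [-3.139, -0.003, 3.134]
contact_force: [-1.0, -0.7, 0.6]
width: 0.0939
gripper_force: 0.0
```

```bash
python3 - <<'E'
from h import *
print(sensors.observe()["tcp_rot"])
w=snapshot("wrist"); save(w,"w1"); print(w["eye"],w["rotation"])
m=trace(w,"mallet")[0]; print(m["p"],m["bbox"])
hsv=cv2.cvtColor(w["image"],cv2.COLOR_RGB2HSV); hd=m["region"]&(hsv[...,1]<90); hn=m["region"]&(hsv[...,1]>=90)
hn=hn.astype(np.uint8); hn=cv2.erode(hn,np.ones((3,3)))
pts=np.argwhere(hn)[:,::-1]; W=np.array([onz(w,*p,.045)[:2] for p in pts])
c=W.mean(0); u,s,vt=np.linalg.svd(W-c,full_matrices=False); print("handle top mean",c,"dir",vt[0],np.arctan2(vt[0][1],vt[0][0]),"extent",(W-c)@vt[0]@np.ones(1) if 0 else (((W-c)@vt[0]).min(),((W-c)@vt[0]).max()))
q=np.argwhere(hd)[:,::-1].mean(0); print("head px",q,onz(w,*q,.07),onz(w,*q,.05))
print(proj(w,[.509,-.227,.07]),proj(w,[.466,-.227,.045]))
go([.466,-.227,.016],0)
E
```

```text
[-3.13909380e+00 -2.50565281e-03  3.13399621e+00]
[ 0.37975451 -0.20801673  0.3440156 ] [2.85566291 0.00380754 1.56308478]
0.69 [222.3, 100.9, 259.3, 249.5]
handle top mean [ 0.43291669 -0.22586129] dir [ 0.99985139 -0.01723929] -0.017240142422066677 extent (np.float64(-0.05230656238103366), np.float64(0.05726887772752848))
head px [240.39984996 224.24381095] [ 0.50186243 -0.22556332  0.07      ] [ 0.51077491 -0.22684402  0.05      ]
[239.16334472 230.62589867] [239.56843859 183.86479324]
shift/0.2 [-0.008 -0.112  0.745] spin/0.5 -0.004 alt 6.28 q7 1.91 t 3.5
```

View pics/w1.png

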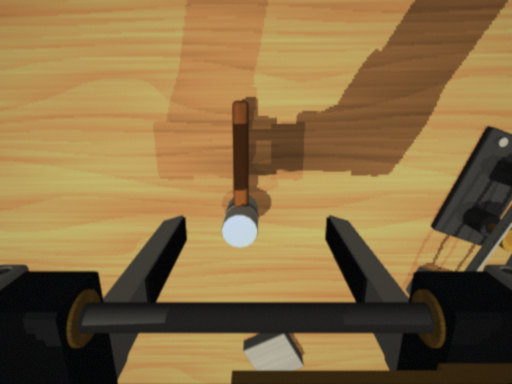

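Emit:
servo_tool --pt "0 -0.1 0 0 0" --pt "0 -0.1 0.2 0 0" --pt "0 -0.1 0.4 0 0" --pt "0 -0.1 0.4 0 0"

```text
time_s: 3.9
tool_pos: [0.4629, -0.2196, 0.0823]
tcp_rot: [3.137, -0.007, -3.137]
contact_force: [-0.5, 0.0, -0.1]
width: 0.0935
gripper_force: 0.0
```

```bash
python3 - <<'E'
from h import *
print(sensors.observe()["tool_pos"])
go([.466,-.2268,.017],0)
E
```

```text
[ 0.46292681 -0.21960542  0.08225299]
shift/0.2 [-0.018 -0.038  0.326] spin/0.5 0.01 alt -6.27 q7 1.93 t 3.9
```

Emit:
servo_tool --pt "-0.015 -0.03 0.16 0 0" --pt "-0.015 -0.03 0.33 0 0" --pt "-0.015 -0.03 0.33 0 0" --pt "-0.015 -0.03 0.33 0 0.5" --pt "-0.015 -0.03 0.33 0 1" --squeeze 60

```text
time_s: 4.4
tool_pos: [0.4698, -0.2296, 0.0218]
tcp_rot: [-3.141, 0.003, -3.139]
contact_force: [-0.0, 0.0, -0.2]
width: 0.0815
gripper_force: 0.0
```

Emit:
servo_tool --pt "0 0 0 0 1" --pt "0 0 0 0 1" --pt "0 0 0 0 1" --pt "0 0 0 0 1"

```text
time_s: 4.8
tool_pos: [0.4681, -0.2299, 0.0198]
tcp_rot: [-3.141, 0.0, -3.141]
contact_force: [0.1, -0.1, -0.5]
width: 0.0496
gripper_force: 0.0
```

Emit:
servo_tool --pt "0 0 -0.1 0 1" --pt "0 0 -0.25 0 1" --pt "0 0 -0.45 0 1" --pt "0 0 -0.65 0 1" --pt "0 0 -0.7 0 1"

```text
time_s: 5.3
tool_pos: [0.4702, -0.2308, 0.1634]
tcp_rot: [-3.139, 0.006, -3.141]
contact_force: [-0.7, -0.4, -0.9]
width: 0.0095
gripper_force: 0.0
```

```bash
python3 - <<'E'
from h import *
print(sensors.observe()["tool_pos"])
b=snapshot("side"); w=snapshot("wrist")
cv2.imwrite("pics/l1.png",np.hstack([cv2.resize(b["image"][90:260,230:430,::-1],(400,340)),cv2.resize(w["image"][:,:,::-1],(400,340))]))
E
```

```text
[ 0.47018213 -0.23084994  0.16338383]
```

View pics/l1.png

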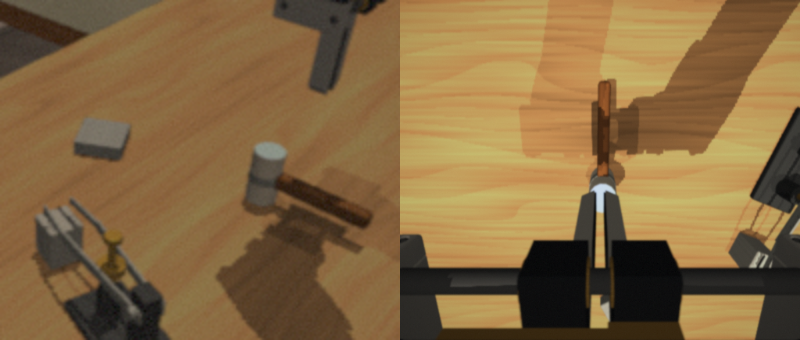

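The fingers hadn't closed yet when I lifted, because they are slow. The mallet still stands where it was, head at ≈(267,175) in the crop. I'll open, go back down and wait for the close.

Emit:
servo_tool --pt "0.015 0.015 0 0 0.4" --pt "0.015 0.015 0 0 0.4" --pt "0.015 0.015 0 0 0.4" --pt "0.015 0.015 0 0 0.4" --pt "0.015 0.015 0 0 0.4"

```text
time_s: 5.9
tool_pos: [0.4648, -0.2266, 0.1589]
tcp_rot: [3.141, -0.001, -3.14]
contact_force: [0.5, 0.6, 0.3]
width: 0.0389
gripper_force: 0.0
```

Emit:
servo_tool --pt "0 0 0.2 0 0.4" --pt "0 0 0.4 0 0.4" --pt "0 0 0.6 0 0.4" --pt "0 0 0.72 0 0.4" --pt "0 0 0.72 0 1"

```text
time_s: 6.4
tool_pos: [0.4626, -0.2256, 0.0124]
tcp_rot: [3.139, -0.006, -3.14]
contact_force: [1.0, -0.3, -0.7]
width: 0.0512
gripper_force: 0.0
```

Emit:
servo_tool --pt "0 0 0 0 1" --pt "0 0 0 0 1" --pt "0 0 0 0 1" --pt "0 0 0 0 1" --pt "0 0 0 0 1"

```text
time_s: 6.9
tool_pos: [0.4656, -0.2271, 0.0164]
tcp_rot: [-3.141, 0.002, -3.141]
contact_force: [0.0, -0.4, 4.0]
width: 0.0158
gripper_force: 60.0
```

Emit:
servo_tool --pt "0 0 -0.1 0 1" --pt "0 0 -0.25 0 1" --pt "0 0 -0.45 0 1" --pt "0 0 -0.65 0 1" --pt "0 0 -0.77 0 1"

```text
time_s: 7.4
tool_pos: [0.4653, -0.2269, 0.172]
tcp_rot: [-3.141, 0.002, -3.14]
contact_force: [2.2, -0.2, -4.9]
width: 0.0156
gripper_force: 60.0
```

Emit:
servo_tool --pt "0 0.1 0 0 1" --pt "0 0.3 0 0 1" --pt "0 0.5 0 0 1" --pt "0 0.65 0 0 1" --pt "0 0.7 0 0 1"

```text
time_s: 7.9
tool_pos: [0.4637, -0.0827, 0.1692]
tcp_rot: [3.14, -0.002, -3.135]
contact_force: [-0.2, -0.2, -4.8]
width: 0.0155
gripper_force: 60.0
```

Emit:
servo_tool --pt "0 0.1 0 0 1" --pt "0 0.3 0 0 1" --pt "0 0.5 0 0 1" --pt "0 0.65 0 0 1" --pt "0 0.7 0 0 1"

```text
time_s: 8.4
tool_pos: [0.4642, 0.0563, 0.1693]
tcp_rot: [3.14, -0.001, -3.136]
contact_force: [-0.1, -0.6, -3.7]
width: 0.0154
gripper_force: 60.0
```

```bash
python3 - <<'E'
from h import *
print(sensors.observe())
b=snapshot("side"); a=snapshot("scene")
for s in(a,b):
  for l in("mallet","peg"):
    for r in trace(s,l)[:2]: print(l,r["p"],r["bbox"])
  print(proj(s,[.5156,.0541,.11]))
cv2.imwrite("pics/l2.png",np.hstack([cv2.resize(b["image"][120:290,200:400,::-1],(400,340)),cv2.resize(a["image"][85:255,150:350,::-1],(400,340))]))
go([.473,.054,.17],0)
E
```

```text
{'time_s': 8.4, 'q': array([-0.15002914,  0.42558519, -0.04069748,  2.0490341 ,  0.02508275,
        0.66778359,  1.36939792]), 'joint_velocities': array([-0.16865191,  0.01175006,  0.04750795, -0.02107283,  0.02566083,
        0.01829856, -0.17928417]), 'joint_torque': array([  0.4368668 , -41.36871815,  -0.05399707, -14.69734222,
        -0.0552844 ,  -0.06877459,  -0.05415479]), 'tool_pos': array([0.46424391, 0.05625927, 0.16929725]), 'tcp_rot': array([ 3.14040915e+00, -5.69041215e-04, -3.13618889e+00]), 'contact_force': array([-0.07321544, -0.60727173, -3.66025001]), 'ft_torque': array([0.0168863 , 0.18300457, 0.00762542]), 'gripper_force': 59.9684339761734, 'width': 0.015430833586309535}
mallet 0.97 [180.5, 106.5, 234.6, 152.7]
peg 0.7 [199.8, 150.3, 262.9, 216.3]
peg 0.45 [224.1, 161.0, 238.2, 186.3]
[229.76900484 163.02545451]
mallet 0.83 [281.2, 166.8, 361.3, 212.6]
mallet 0.41 [252.7, 188.3, 326.8, 291.2]
peg 0.57 [280.6, 204.3, 294.8, 229.1]
[287.87906145 207.38282392]
shift/0.2 [-0.042  0.015 -0.003] spin/0.5 -0.004 alt 6.28 q7 1.37 t 8.7
```

View pics/l2.png

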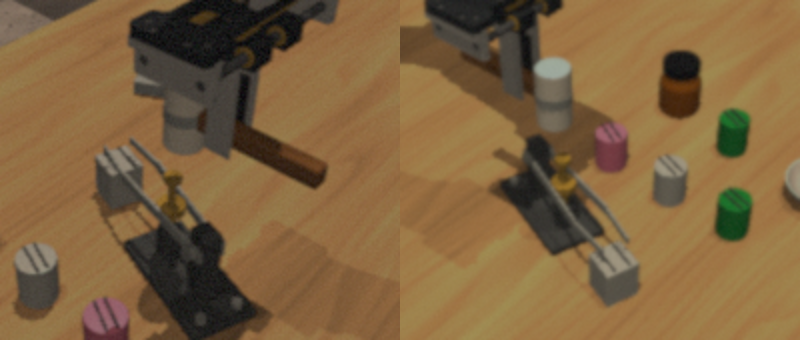

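Emit:
servo_tool --pt "-0.04 0.005 0.05 0 1" --pt "-0.04 0.005 0.12 0 1" --pt "-0.04 0.005 0.18 0 1" --pt "-0.04 0.005 0.18 0 1"

```text
time_s: 9.1
tool_pos: [0.4719, 0.0532, 0.1316]
tcp_rot: [-3.141, -0.003, 3.141]
contact_force: [-0.9, -0.8, -3.7]
width: 0.0157
gripper_force: 60.0
```

Emit:
servo_tool --pt "0 0 0.03 0 1" --pt "0 0 0.06 0 1" --pt "0 0 0.08 0 1" --pt "0 0 0.1 0 1" --pt "0 0 0.1 0 1"

```text
time_s: 9.6
tool_pos: [0.4732, 0.0541, 0.1133]
tcp_rot: [-3.142, 0.001, -3.141]
contact_force: [0.4, 0.1, -2.8]
width: 0.0154
gripper_force: 60.0
```

```bash
python3 - <<'E'
from h import *
s=sensors.observe(); print(s["contact_force"],s["ft_torque"],s["tool_pos"])
E
```

```text
[ 0.43042482  0.08905223 -2.78030838] [-0.07117494 -0.02539245 -0.00950967] [0.47324336 0.05414083 0.11332114]
```

Emit:
servo_tool --pt "0 0 0.01 0 1" --pt "0 0 0.02 0 1" --pt "0 0 0.03 0 1" --pt "0 0 0.03 0 1"

```text
time_s: 10.0
tool_pos: [0.472, 0.0542, 0.1086]
tcp_rot: [-3.141, -0.001, -3.141]
contact_force: [-4.5, -1.7, 13.2]
width: 0.0152
gripper_force: 60.0
```

```bash
python3 - <<'E'
from h import *
s=sensors.observe(); print(s["contact_force"],s["ft_torque"],s["tool_pos"])
a=snapshot("scene"); b=snapshot("side")
cv2.imwrite("pics/l3.png",np.hstack([cv2.resize(b["image"][150:250,230:330,::-1],(400,400)),cv2.resize(a["image"][125:225,180:280,::-1],(400,400))]))
E
```

```text
[-4.50260076 -1.66493127 13.18172633] [-0.37448698  0.71874231  0.00722916] [0.47200269 0.05416824 0.10856219]
```

View pics/l3.png

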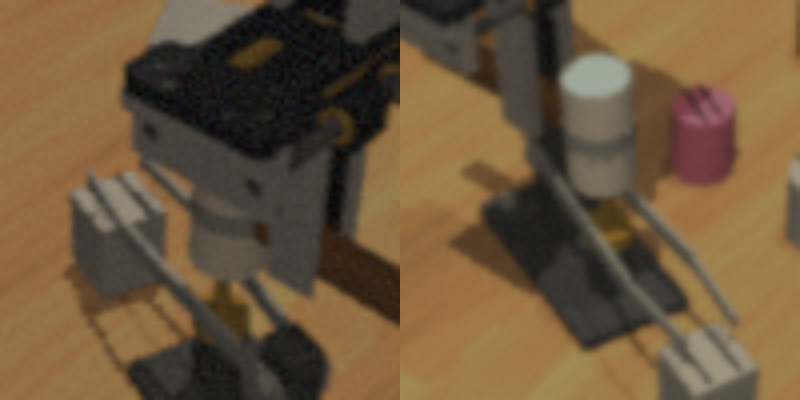

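The mallet head at (597,125) sits on the peg, which is now low at (610,225), and the force has risen to about 17 N. I'll press a bit more to make sure of the stop.

Emit:
servo_tool --pt "0 0 0.01 0 1" --pt "0 0 0.015 0 1" --pt "0 0 0.015 0 1"

```text
time_s: 10.4
tool_pos: [0.4706, 0.0542, 0.1057]
tcp_rot: [-3.141, -0.003, -3.14]
contact_force: [-8.1, -1.2, 18.5]
width: 0.0157
gripper_force: 60.0
```

Emit:
servo_tool --pt "0 0 -0.1 0 1" --pt "0 0 -0.2 0 1" --pt "0 0 -0.3 0 1" --pt "0 0 -0.3 0 1"

```text
time_s: 10.8
tool_pos: [0.4739, 0.0549, 0.166]
tcp_rot: [3.141, 0.004, -3.14]
contact_force: [1.3, 0.3, -4.4]
width: 0.0156
gripper_force: 60.0
```

```bash
python3 - <<'E'
from h import *
s=sensors.observe(); print(s["contact_force"],s["ft_torque"],s["tool_pos"])
a=snapshot("scene"); b=snapshot("side")
for z in (.110,.094): print(z,proj(a,[.5156,.0541,z]),proj(b,[.5156,.0541,z]))
P=[]
for x in (a,b):
  h=cv2.cvtColor(x["image"],cv2.COLOR_RGB2HSV)
  for r in trace(x,"peg")[:2]: print(r["p"],r["bbox"])
cv2.imwrite("pics/l4.png",np.hstack([cv2.resize(b["image"][150:250,230:330,::-1],(400,400)),cv2.resize(a["image"][125:225,180:280,::-1],(400,400))]))
go([.47,-.227,.17],0)
E
```

```text
[ 1.26280514  0.34689167 -4.35379042] [ 0.04516604  0.06361639 -0.00226655] [0.47387735 0.05494336 0.16602762]
0.11 [229.76900484 163.02545451] [287.87906145 207.38282392]
0.094 [230.00601105 168.57511832] [287.4469679  213.94293695]
0.71 [226.4, 165.1, 238.0, 186.6]
0.7 [284.6, 211.2, 292.4, 230.1]
shift/0.2 [ 0.01  -1.406 -0.033] spin/0.5 0.003 alt -6.28 q7 1.37 t 11.0
```

View pics/l4.png

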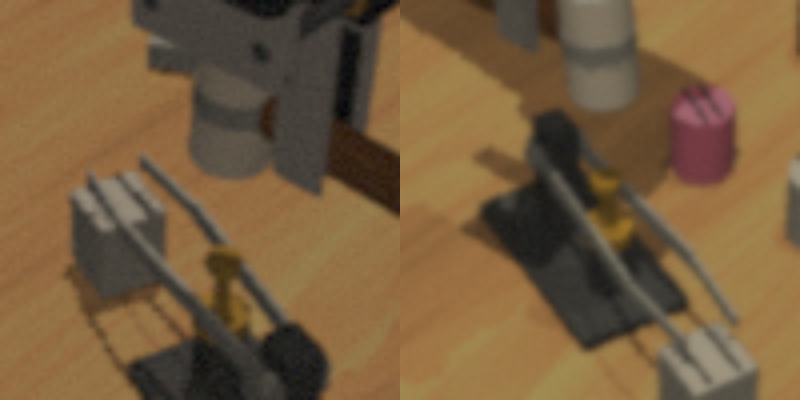

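The brass head is now at (225,257) in the side crop and (608,178) in the scene crop. That is the 6 px drop predicted for 16 mm, so the peg is fully down. Next I return the mallet to its place.

Emit:
servo_tool --pt "0 -0.1 -0.05 0 1" --pt "0 -0.3 -0.05 0 1" --pt "0 -0.5 -0.05 0 1" --pt "0 -0.65 -0.05 0 1" --pt "0 -0.7 -0.05 0 1"

```text
time_s: 11.5
tool_pos: [0.4715, -0.0897, 0.1732]
tcp_rot: [-3.14, -0.003, 3.137]
contact_force: [0.0, 1.3, -4.1]
width: 0.0154
gripper_force: 60.0
```

Emit:
servo_tool --pt "0 -0.1 0 0 1" --pt "0 -0.3 0 0 1" --pt "0 -0.5 0 0 1" --pt "0 -0.65 0 0 1" --pt "0 -0.7 0 0 1"

```text
time_s: 12.0
tool_pos: [0.472, -0.2291, 0.1733]
tcp_rot: [-3.141, -0.002, 3.139]
contact_force: [-0.7, 0.1, -4.4]
width: 0.0157
gripper_force: 60.0
```

Emit:
servo_tool --pt "0 0 0.2 0 1" --pt "0 0 0.4 0 1" --pt "0 0 0.6 0 1" --pt "0 0 0.7 0 1" --pt "0 0 0.72 0 1"

```text
time_s: 12.5
tool_pos: [0.4709, -0.223, 0.0273]
tcp_rot: [3.138, -0.006, -3.139]
contact_force: [0.3, 0.5, -3.7]
width: 0.0154
gripper_force: 60.0
```

Emit:
servo_tool --pt "0 0 0.01 0 1" --pt "0 0 0.02 0 1" --pt "0 0 0.02 0 1"

```text
time_s: 12.8
tool_pos: [0.4739, -0.2258, 0.0274]
tcp_rot: [-3.141, 0.002, -3.14]
contact_force: [0.6, -0.2, -4.7]
width: 0.0156
gripper_force: 60.0
```

Emit:
servo_tool --pt "0 0 0.015 0 1" --pt "0 0 0.03 0 1" --pt "0 0 0.03 0 1"

```text
time_s: 13.1
tool_pos: [0.4729, -0.2257, 0.0204]
tcp_rot: [3.142, -0.0, -3.141]
contact_force: [-0.1, 0.2, -3.8]
width: 0.0157
gripper_force: 60.0
```

Emit:
servo_tool --pt "0 0 0.01 0 1" --pt "0 0 0.015 0 1" --pt "0 0 0.015 0 1"

```text
time_s: 13.4
tool_pos: [0.4729, -0.2257, 0.0173]
tcp_rot: [3.141, -0.0, -3.14]
contact_force: [-0.8, -0.5, -4.3]
width: 0.0153
gripper_force: 60.0
```

```bash
python3 - <<'E'
from h import *
s=sensors.observe(); print(s["contact_force"],s["ft_torque"],s["tool_pos"])
a=snapshot("scene");b=snapshot("side"); print("peg",tri(a,(232,169.5),b,(286.5,214)))
E
```

```text
[-0.81981706 -0.50798845 -4.31741233] [ 0.01613609  0.13023613 -0.00486641] [ 0.47288809 -0.22567724  0.0172851 ]
peg [0.51876206 0.05500377 0.09253581]
```

Emit:
servo_tool --pt "0 0 0.01 0 1" --pt "0 0 0.015 0 1" --pt "0 0 0.015 0 1"

```text
time_s: 13.8
tool_pos: [0.4728, -0.2257, 0.0143]
tcp_rot: [3.141, -0.0, -3.14]
contact_force: [-0.8, 0.0, -3.9]
width: 0.016
gripper_force: 60.0
```

Emit:
servo_tool --pt "0 0 0.005 0 1" --pt "0 0 0.01 0 1" --pt "0 0 0.01 0 1"

```text
time_s: 14.1
tool_pos: [0.4729, -0.2258, 0.0134]
tcp_rot: [-3.141, 0.0, -3.14]
contact_force: [-2.6, 1.5, 5.4]
width: 0.0154
gripper_force: 60.0
```

Emit:
servo_tool --pt "0 0 0 0 1" --pt "0 0 0 0 0.75" --pt "0 0 0 0 0.5" --pt "0 0 0 0 0.3" --pt "0 0 0 0 0.3" --squeeze 5

```text
time_s: 14.6
tool_pos: [0.4732, -0.2257, 0.0124]
tcp_rot: [-3.142, 0.0, -3.14]
contact_force: [0.5, -0.2, 0.3]
width: 0.0441
gripper_force: 0.0
```

Emit:
servo_tool --pt "0 0 0 0 0.3" --pt "0 0 -0.15 0 0.3" --pt "0 0 -0.35 0 0.3" --pt "0 0 -0.6 0 0.3" --pt "0 0 -0.8 0 0.3"

```text
time_s: 15.1
tool_pos: [0.4732, -0.2258, 0.1748]
tcp_rot: [-3.141, 0.001, -3.14]
contact_force: [0.7, 0.1, 0.6]
width: 0.0656
gripper_force: 0.0
```

```bash
python3 - <<'E'
from h import *
b=snapshot("side"); a=snapshot("scene"); w=snapshot("wrist")
peg=np.array([.5185,.055]); 
# square block: axis direction
r=[trace(s,"square_top")[0] for s in (a,b)]
for x in r: print(x["p"],x["bbox"])
cv2.imwrite("pics/l5.png",np.vstack([np.hstack([cv2.resize(b["image"][130:230,240:440,::-1],(400,200)),cv2.resize(a["image"][200:300,60:260,::-1],(400,200))]),np.hstack([cv2.resize(b["image"][150:250,220:320,::-1],(400,400)),cv2.resize(a["image"][145:245,190:290,::-1],(400,400))])]))
E
```

```text
0.63 [242.0, 207.0, 270.2, 237.3]
0.82 [247.5, 195.1, 271.7, 225.1]
```

View pics/l5.png

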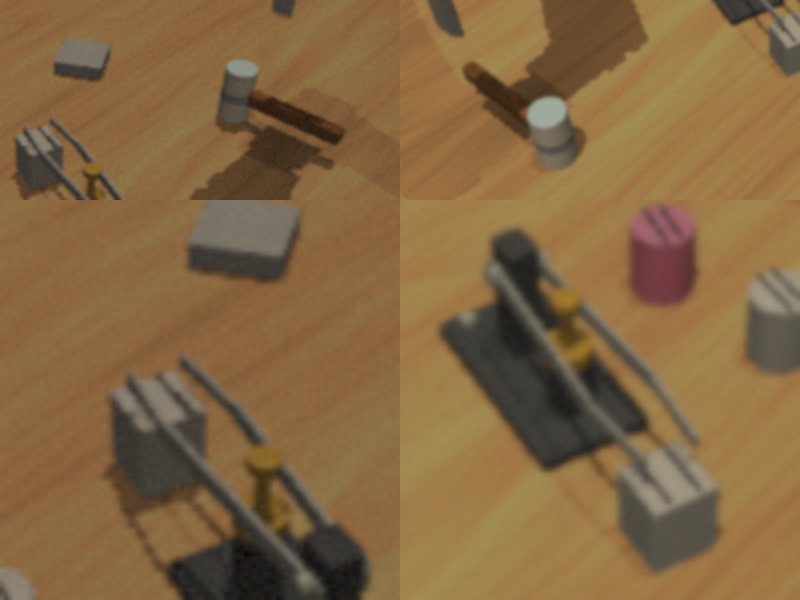

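```bash
python3 - <<'E'
from h import *
a=snapshot("scene");b=snapshot("side")
P=tri(a,(231.75,170),b,(286,214.5)); S=tri(a,(256.75,213.75),b,(259.5,200)); O=tri(a,(218.75,155),b,(303,235))
tl=tri(a,(263.7,205),b,(265.5,190)); tr=tri(a,(250,210.5),b,(252.5,194))
print(P,S,O,tl,tr,np.linalg.norm(tl-tr))
ds=[0,.060,.168]; pts=np.array([O,P,S])[:,:2]
A=np.polyfit(ds,pts,1); yaw=np.arctan2(A[0][1],A[0][0]); print("scale",np.linalg.norm(A[0]),"yaw",yaw,"res",pts-np.outer(ds,A[0])-A[1])
u=A[0]/np.linalg.norm(A[0]); m=pts.mean(0); sq=m+u*(.110-np.mean(ds)); print("squeeze",sq)
go([*sq,.15],yaw)
E
```

```text
[0.51896282 0.05498244 0.09116274] [0.61928423 0.01881691 0.04903061] [0.4627301  0.07566638 0.09057443] [0.62069833 0.01835378 0.07632067] [0.62108594 0.01729367 0.06288258] 0.01348541482336221
scale 0.9909317166948469 yaw -0.3480469374799618 res [[-1.33730963e-04  1.58776157e-04]
 [ 2.08025942e-04 -2.46985133e-04]
 [-7.42949792e-05  8.82089759e-05]]
squeeze [0.56562043 0.03822578]
shift/0.2 [-0.471  1.317  0.105] spin/0.5 0.699 alt -5.58 q7 1.94 t 15.45
```

Emit:
servo_tool --pt "-0.06 0.17 0 0 0" --pt "-0.12 0.35 0 0 0" --pt "-0.18 0.5 0 0 0" --pt "-0.235 0.66 0 0 0"

```text
time_s: 15.85
tool_pos: [0.5193, -0.0924, 0.1708]
tcp_rot: [3.141, -0.003, -3.141]
contact_force: [-0.2, -0.7, 0.9]
width: 0.0927
gripper_force: 0.0
```

Emit:
servo_tool --pt "-0.06 0.17 0 0.2 0" --pt "-0.12 0.35 0 0.4 0" --pt "-0.18 0.5 0 0.6 0" --pt "-0.235 0.66 0 0.7 0" --pt "-0.235 0.66 0 0.7 0"

```text
time_s: 16.35
tool_pos: [0.5669, 0.0449, 0.1705]
tcp_rot: [3.14, -0.003, 2.8]
contact_force: [-0.7, -0.3, -0.0]
width: 0.0937
gripper_force: 0.0
```

```bash
python3 - <<'E'
from h import *
w=snapshot("wrist"); s=sensors.observe(); print(s["tool_pos"],s["tcp_rot"])
u=np.array([np.cos(-.348),np.sin(-.348)]); n=np.array([-u[1],u[0]]); O=np.array([.5656,.0382])-.11*u
im=w["image"][:,:,::-1].copy()
for p,z in((O+.06*u,.094),(O+.11*u,.07),(O+.168*u,.052),(O+.17*u+.014*n,.07),(O+.17*u-.014*n,.07),(O+.11*u+.0195*n,.076),(O+.11*u-.0195*n,.076)):
    q=proj(w,[*p,z]); cv2.circle(im,tuple(int(v) for v in q),3,(0,0,255),1)
cv2.imwrite("pics/w2.png",im)
go([.5656,.0382,.051],-.348)
E
```

```text
[0.56602462 0.04140318 0.17049548] [-3.14102355e+00 -3.13822378e-03  2.79811880e+00]
shift/0.2 [-0.005 -0.015  0.597] spin/0.5 0.009 alt -6.27 q7 1.16 t 16.4
```

View pics/w2.png

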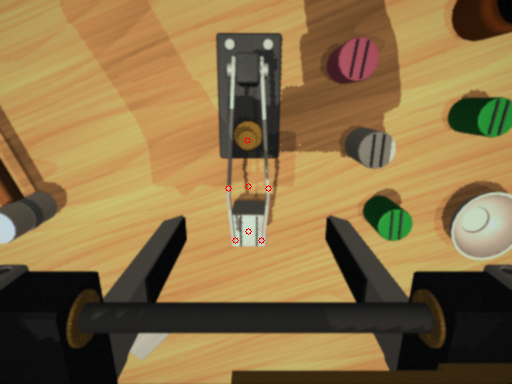

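Emit:
servo_tool --pt "-0.005 -0.012 0.15 0.01 0" --pt "-0.005 -0.012 0.35 0.01 0" --pt "-0.005 -0.012 0.5 0.01 0" --pt "-0.005 -0.012 0.59 0.01 0" --pt "-0.005 -0.012 0.59 0.01 0" --squeeze 20

```text
time_s: 16.9
tool_pos: [0.5634, 0.0338, 0.0511]
tcp_rot: [-3.137, -0.007, 2.786]
contact_force: [-0.3, 0.3, 0.1]
width: 0.0941
gripper_force: 0.0
```

Emit:
servo_tool --pt "0 0 0 0 0.2" --pt "0 0 0 0 0.4" --pt "0 0 0 0 0.5" --pt "0 0 0 0 0.5" --pt "0 0 0 0 0.5"

```text
time_s: 17.4
tool_pos: [0.5672, 0.0359, 0.0551]
tcp_rot: [3.141, 0.001, 2.788]
contact_force: [-0.3, -0.2, 0.7]
width: 0.0573
gripper_force: 0.0
```

Emit:
servo_tool --pt "0 0 0 0 0.54" --pt "0 0 0 0 0.58" --pt "0 0 0 0 0.6" --pt "0 0 0 0 0.6"

```text
time_s: 17.8
tool_pos: [0.5676, 0.0362, 0.0547]
tcp_rot: [3.141, 0.001, 2.788]
contact_force: [1.9, 0.9, 0.6]
width: 0.0378
gripper_force: 2.0
```

```bash
python3 - <<'E'
from h import *
s=sensors.observe(); print(s["tool_pos"],s["tcp_rot"],s["contact_force"],s["ft_torque"],s["width"],s["gripper_force"])
go([.5656,.0382,.051],-.348)
E
```

```text
[0.56760462 0.03621291 0.05466213] [3.14065419e+00 1.26385946e-03 2.78818441e+00] [1.91739535 0.87245877 0.56405503] [ 0.31520148 -0.38978062 -0.00831344] 0.03778605052985555 2.02851396134065
shift/0.2 [0.013 0.006 0.018] spin/0.5 -0.011 alt 6.27 q7 1.17 t 17.8
```

Emit:
servo_tool --pt "0 0 0 0 0.5" --pt "0 0 0 0 0.5" --pt "0.012 0.006 0.017 -0.01 0.5" --pt "0.012 0.006 0.017 -0.01 0.5" --pt "0.012 0.006 0.017 -0.01 0.54"

```text
time_s: 18.3
tool_pos: [0.5644, 0.0376, 0.0507]
tcp_rot: [-3.141, -0.001, 2.793]
contact_force: [-0.9, 0.0, -0.5]
width: 0.044
gripper_force: 0.0
```

Emit:
servo_tool --pt "0 0 0 0 0.56" --pt "0 0 0 0 0.59" --pt "0 0 0 0 0.61" --pt "0 0 0 0 0.625" --pt "0 0 0 0 0.636"

```text
time_s: 18.8
tool_pos: [0.5653, 0.0376, 0.051]
tcp_rot: [3.141, 0.001, 2.793]
contact_force: [0.9, 0.1, -3.1]
width: 0.0344
gripper_force: 3.3
```

Emit:
servo_tool --pt "0 0 0 0 0.636" --pt "0 0 0 0 0.636" --pt "0 0 0 0 0.636"

```text
time_s: 19.1
tool_pos: [0.5653, 0.0376, 0.051]
tcp_rot: [3.142, 0.0, 2.793]
contact_force: [2.3, -0.2, -3.4]
width: 0.0345
gripper_force: 3.4
```

```bash
python3 - <<'E'
from h import *
s=sensors.observe(); print(s["tool_pos"],s["tcp_rot"],s["contact_force"],s["ft_torque"],s["width"],s["gripper_force"])
w=snapshot("wrist"); a=snapshot("scene"); b=snapshot("side")
u=np.array([np.cos(-.348),np.sin(-.348)]); G=np.array([.5656,.0382])+.058*u
def crop(s,h,f):
    x,y=proj(s,[*G,.06]).astype(int); print(x,y); x=np.clip(x,h,512-h); y=np.clip(y,h,384-h)
    return cv2.resize(s["image"][y-h:y+h,x-h:x+h,::-1],(f,f),interpolation=cv2.INTER_CUBIC)
cv2.imwrite("pics/f1.png",np.hstack([crop(w,50,400),np.vstack([crop(a,28,300),crop(b,28,300)])[:, :300] [0:400] if 0 else crop(a,28,400)]))
E
```

```text
[0.56526563 0.03762844 0.05103626] [3.14150309e+00 4.99291910e-04 2.79269381e+00] [ 2.31696619 -0.23032295 -3.37226167] [-0.00152536 -0.42024883  0.03954364] 0.0344972868914924 3.3791276067495346
256 309
256 210
```

View pics/f1.png

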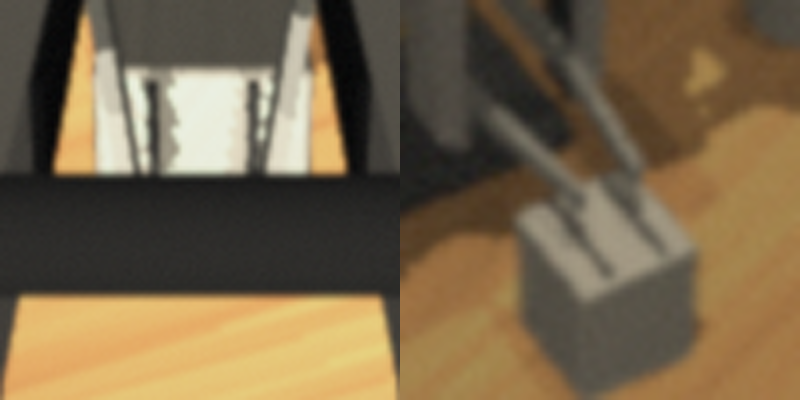

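Both tips now sit over the dark ridge lines of the square block: in the right crop they are at (580,200) and (632,180). The computed gap is ≈16.3 mm, so I trim slightly and average the readings.

Emit:
servo_tool --pt "0 0 0 0 0.639" --pt "0 0 0 0 0.639" --pt "0 0 0 0 0.639" --pt "0 0 0 0 0.639"

```text
time_s: 19.65
tool_pos: [0.5653, 0.0377, 0.0511]
tcp_rot: [3.141, 0.001, 2.793]
contact_force: [3.1, -1.9, -4.9]
width: 0.0338
gripper_force: 3.6
```

```bash
python3 - <<'E'
from h import *
W=[];F=[];C=[]
for i in range(12):
    snapshot("side"); s=sensors.observe(); W.append(s["width"]);F.append(s["gripper_force"]);C.append(s["contact_force"])
print(np.round(np.array(W)*1e3,2),np.mean(W),"F",np.round(F,2),np.mean(F),np.mean(C,0))
print("gap",28-(42-np.mean(W)*1e3)*170/110, 28-np.mean(F)*.11/11*.17*2e3,s["time_s"])
E
```

```text
[33.95 34.19 33.95 34.06 33.99 34.38 33.75 33.81 34.05 33.87 34.13 33.79] 0.033993275616704254 F [3.57 3.57 3.58 3.58 3.59 3.59 3.6  3.6  3.59 3.61 3.61 3.61] 3.592213625088334 [ 3.39108668 -0.77481411 -4.36367561]
gap 15.625971407633845 15.786473674699662 20.25
```

Emit:
servo_tool --pt "0 0 0 0 0.637" --pt "0 0 0 0 0.637" --pt "0 0 0 0 0.637" --pt "0 0 0 0 0.637" --pt "0 0 0 0 0.637"

```text
time_s: 20.75
tool_pos: [0.5652, 0.0377, 0.0511]
tcp_rot: [3.141, 0.0, 2.793]
contact_force: [4.3, -1.2, -3.6]
width: 0.0345
gripper_force: 3.6
```

```bash
python3 - <<'E'
from h import *
W=[];F=[];C=[]
for i in range(12):
    snapshot("side"); s=sensors.observe(); W.append(s["width"]);F.append(s["gripper_force"]);C.append(s["contact_force"])
print(np.mean(W),"F",np.round(F,2),np.mean(C,0))
print("gap",28-(42-np.mean(W)*1e3)*170/110, 28-np.mean(F)*.11/11*.17*2e3,s["time_s"])
E
```

```text
0.03419707975742703 F [3.57 3.57 3.57 3.57 3.57 3.58 3.58 3.58 3.58 3.59 3.59 3.6 ] [ 4.4661165  -1.10820618 -3.44327282]
gap 15.940941443296314 15.83261383883655 21.35
```

```bash
python3 -c "
from h import *
print(ctrl.job_done())"
```

```text
the job is handed in; nothing more can be done
None
```

I knocked the peg fully down with the mallet and set the mallet back on the bench, released. The job is handed in with the gripper holding the tweezers steadily at about a 15.9 mm tip gap, matching the square gauge's 16 mm; that gap is worked out from the finger opening and pad force.

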